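# Strip the jaw-shoe jig

### The arm

A 6-joint arm with a two-finger parallel gripper is mounted at the origin on the work surface. World frame = base frame: x ahead of the robot, y to its left, z up, the work surface at z = 0. Lengths are in m, angles in rad, forces in N, time in s.
With the tool pointing down it reaches from about 0.2 to 0.875 m from the base axis. Payload 3.4 kg.
Tool frame: the origin (TCP) lies between the finger pads; the fingertips stand 25 mm ahead of it and the grasp point (between the pads) lies 6 mm ahead of it (r.nose_length is the z of the fingertips in the tool frame, in m); z points along the fingers, x is the direction in which the jaws open and shut, and the axes are right-handed (so a half turn about z gives the same grasp; the last joint's range is limited). The gripper opens to 94 mm and grips with 3 to 60 N. Pads are 16 mm wide; open, the fingers measure 119 mm over their backs; the gripper's body (75 mm by 177 mm) begins 78 mm behind the grasp point.
Start: joints at [1.049, 0.276, 1.505, -0, 1.361, -0.121], TCP at [0.224, 0.529, 0.23] pointing down, gripper open.
Joint ranges: [-2.89, 2.89], [-0.75, 2.08], [0.22, 2.7], [-1.18, 4.32], [0.11, 2.71], [-2.7, 2.7]. Speed limits (rad/s): [2.57, 2.57, 3.14, 3.14, 3.14, 3.14].

### API

Orientations are given as a unit quaternion [w, x, y, z].
In Python, from plant import r, gripper_to, inverse_kinematics, vision, models, telemetry gives the robot as it stands. Calls block until the motion is done:
- r.move_to(position, orientation): joint-space move of the TCP to a pose.
- r.move_l(position, rot=None, vel=0.15, guard=None): straight line of the TCP; rot=None keeps the orientation; vel is the mean speed in m/s. With guard (N) it stops when the force on the tool has changed by that much, and returns True; else False.
- r.movej(angles): joint-space move.
- gripper_to(opening, f_grip=None): finger opening in m; f_grip is the grip in N (None keeps the last); returns when the fingers have stopped.
- r.hold(seconds).
- inverse_kinematics(position, orientation): joint angles nearest the present ones, or None.
- vision.snapshot(name): name is "scene" or "top"; returns the picture (384x512x3 uint8, red, green, blue); there is no depth.
- vision.get_calibration(name): a dict with "fx", "fy", "cx", "cy" (pixels), "D" ([k1, k2, p1, p2, k3] as OpenCV has them; the pictures are not rectified), "position" and "orientation" of the camera in the world. Camera axes: x right, y down, z forward; pixel columns grow to the right and rows downward; lengths in m; the calibration is good to about 2 mm. A picture is of the moment at which its call begins. get_calibration takes no time and is no camera call.
A pose or a line that the arm cannot do raises r.PlanningError and nothing moves.
- r.sign_off(): hands the job in, once; it reports no verdict.
Trained networks look in the newest picture that a camera, given by its name, has taken for a name from the list of things; names that differ only in an ending like _2 or _b are one class to them, and where a whole thing is asked for, a point or a joint stands for the part that bears it (a point fixed in the world has none). Each returns a list of dicts, best first, with "score" (0 to 1); they miss things now and then, are a little off and sometimes report something else, mostly with a low value. They report only what shows in the picture. A call takes as long as a camera call.
- models.boxes_of(thing, camera): "at" ([x, y, z] in m, in world coordinates, good to about 4 mm: the middle of the surface that is visible of it).
- models.regions_of(thing, camera): "pixels" (384x512 bool, what is visible of it).
- models.mark_of(thing, camera): "at" ([x, y, z] in m, in world coordinates, good to about 4 mm: a listed point, or the origin of a listed thing).
Readings, each from a call of its own:
- telemetry.current_t(): time.
- telemetry.current_joints(): joint angles.
- telemetry.current_dq(): joint speeds.
- telemetry.current_joint_efforts(): joint torques, N m.
- telemetry.current_ee_pos(): TCP position.
- telemetry.current_tool_rot(): TCP orientation.
- telemetry.current_wrist_force(): force on the tool from outside, world axes, zero at the start.
- telemetry.current_torque(): the same for the moment, N m.
- telemetry.current_opening(): finger opening in m.
Only numpy, scipy, OpenCV 4.12 (cv2) and the standard library are available. Lean on these libraries where they do the work, as an engineer would, in place of code of your own. Each camera call takes 0.05 s, during which the arm holds its last target. There are 200 camera calls.

### The job

Flip the cam lever over to free the jig's carriage and pull the carriage fully out from under the press arm by its knob. Then strip both studs, one piece at a time from the top (check nut where there is one, wing nut, spacer, jaw shoe): all nuts and spacers go inside the parts tray, and both jaw shoes end up sitting squarely astride the wooden ridge of the rack. Leave the carriage out and unlocked, and do not disturb the other things on the bench.

Things in the scene. Friction and masses are not known exactly. Their poses are not given: they have to be found in the camera images.
- jig: Bench jig, fixed: bed 400 x 100 x 28 mm; origin under its centre; x along the bed (away from the robot at yaw 0), y left, z up. A column (50 x 45 mm) at (90, -155) mm carries a press arm along y at x = 90 mm (36 mm wide, y -178 to +72 mm, z 193 to 247 mm) over the studs' starting place, so the stacks cannot be taken from above until the slide is out.
- slide (a joint): Travel of the carriage towards the robot (jig -x), m: 0 = home under the press arm, 0.15 = out at its stop. 5 N of friction; stays where left. Plate 130 (x) x 170 (y) x 18 mm, top 48 mm above the bench; two studs 100 mm apart, each on a block 60 x 26 mm, top at 72 mm. The locked lever's tongue stops it.
- pull_knob (a point): Centre of the upright black pull knob on the front of the carriage, 24 mm diameter, 34 mm tall, top 14 mm above this point; 85 mm in front (jig -x) of the line of the studs.
- cam_lever (a joint): Cam lever, rad: about 0 to 0.12 = upright, locked; grows as it is flipped over outwards (to jig +y) and down about an axis along jig x; 1.4 = end stop, lying outwards, free. The tongue clears the carriage at about 0.4; properly over from 1.0 on. Friction 0.14 N m; it stays where it is left.
- lever_ball (a point): Centre of the black ball (24 mm diameter) on the end of the cam lever, 85 mm from the pivot, on a 10 mm rod.
- lever_pivot (a point): Pivot of the cam lever, beside the carriage on the jig's +y side, 40 mm above the bench; the point has the jig's axes.
- ridge (a point): Middle of the top edge of the shoe rack: a wooden ridge 240 mm long (along this point's x), 20 mm wide (y) and 82 mm above the bench, standing on a dark base plate 260 x 90 x 10 mm fixed to the bench on the robot's right. A shoe straddles it, flanges down each side.
- tray: Loose open steel parts tray, 170 (x) x 230 (y) x 34 mm tall, walls and floor 4 mm, 0.6 kg, on the bench to the robot's left; origin at the centre of its underside.
- spray_can: Bystander: upright grey spray can, 52 mm diameter, 170 mm tall; origin under its centre.
- paste_tin: Bystander: squat white tin, 84 mm diameter, 60 mm tall; origin under its centre.
- gauge: Bystander: round black pressure gauge, 64 mm diameter, 22 mm tall, with a short brass stem; origin under its centre.
- driver: Bystander: screwdriver lying on the bench between the jig and the rack, about 200 mm long.
- lug_1: Bystander: steel lug nut standing on the bench, 21 mm diameter, 30 mm tall.
- stud_a (a point): Tip of the left (+y of the jig) stud on the carriage: 10 mm diameter, upright, tip 134 mm above the bench, 62 mm above its block. No thread engages: everything lifts straight off.
- check_a: Thin square check nut, steel, 28 x 28 mm, 15 mm hole, 10 mm high, lying on top of the left (+y of the jig) wing nut; not fitted on every job (None if absent). Origin at the centre of its underside, z its axis.
- nut_a: Wing nut on the left (+y of the jig) stud: square steel hub 24 x 24 mm, 14 mm high, 15 mm hole, with two flat wings 8 mm thick along its y (58 mm tip to tip, no higher than the hub); rests on the spacer. Origin at the centre of its underside. Grip the hub across its x.
- spacer_a: Square aluminium spacer on the left (+y of the jig) stud: 34 x 34 mm (sides along its x and y), 15 mm hole, 12 mm high, on top of the shoe. Origin at the centre of its underside.
- shoe_a: Jaw shoe on the left (+y of the jig) stud, 0.22 kg: steel saddle, 60 mm long (its x), 44 mm wide (y), 28 mm tall: an 8 mm top plate with a 17 mm square hole, and two flanges 6 mm thick, 20 mm deep, along its long sides (gap between them 32 mm). It straddles the stud's block. Origin at mid-length between the flanges' lower edges; the plate's underside is 20 mm above it.
- stud_b (a point): Tip of the right (-y of the jig) stud on the carriage: 10 mm diameter, upright, tip 134 mm above the bench, 62 mm above its block. No thread engages: everything lifts straight off.
- check_b: Thin square check nut, steel, 28 x 28 mm, 15 mm hole, 10 mm high, lying on top of the right (-y of the jig) wing nut; not fitted on every job (None if absent). Origin at the centre of its underside, z its axis.
- nut_b: Wing nut on the right (-y of the jig) stud: square steel hub 24 x 24 mm, 14 mm high, 15 mm hole, with two flat wings 8 mm thick along its y (58 mm tip to tip, no higher than the hub); rests on the spacer. Origin at the centre of its underside. Grip the hub across its x.
- spacer_b: Square aluminium spacer on the right (-y of the jig) stud: 34 x 34 mm (sides along its x and y), 15 mm hole, 12 mm high, on top of the shoe. Origin at the centre of its underside.
- shoe_b: Jaw shoe on the right (-y of the jig) stud, 0.22 kg: steel saddle, 60 mm long (its x), 44 mm wide (y), 28 mm tall: an 8 mm top plate with a 17 mm square hole, and two flanges 6 mm thick, 20 mm deep, along its long sides (gap between them 32 mm). It straddles the stud's block. Origin at mid-length between the flanges' lower edges; the plate's underside is 20 mm above it.

How it is judged:
On the way, in this order (a step that is already met when the one before it is completed fails the run):
1. the cam lever is flipped over, carriage free (value of joint cam_lever above 1 rad), for 0.2 s.
2. the carriage is pulled fully out (value of joint slide above 0.14 m), for 0.2 s.
At the end, for the whole second after the job is handed in: Lever over 1.0 rad, carriage over 0.125 m out; each shoe astride the ridge, plate on its top (6 mm), centred across within 12 mm, within 115 mm of its middle, upright (0.15 rad), in line (0.35 rad); all nuts and spacers inside the flat tray, at most 45 mm up; all at rest (value of joint cam_lever above 1 rad and value of joint slide above 0.125 m and z of shoe_a in the frame of ridge between -0.026 and -0.014 m and y of shoe_a in the frame of ridge between -0.012 and 0.012 m and x of shoe_a in the frame of ridge between -0.115 and 0.115 m and angle between each of shoe_a, shoe_b's own z axis and vertical below 0.15 rad and angle between the x axis of each of shoe_a, shoe_b and the x axis of ridge, either way round below 0.35 rad and linear speed of each of shoe_a, spacer_a, nut_a, check_a, shoe_b, spacer_b, nut_b, check_b below 0.03 m/s and x of spacer_a in the frame of tray between -0.081 and 0.081 m and y of spacer_a in the frame of tray between -0.111 and 0.111 m and z of spacer_a in the frame of tray between 0 and 0.045 m and x of nut_a in the frame of tray between -0.081 and 0.081 m and y of nut_a in the frame of tray between -0.111 and 0.111 m and z of nut_a in the frame of tray between 0 and 0.045 m and x of check_a in the frame of tray between -0.081 and 0.081 m and y of check_a in the frame of tray between -0.111 and 0.111 m and z of check_a in the frame of tray between 0 and 0.045 m and z of shoe_b in the frame of ridge between -0.026 and -0.014 m and y of shoe_b in the frame of ridge between -0.012 and 0.012 m and x of shoe_b in the frame of ridge between -0.115 and 0.115 m and x of spacer_b in the frame of tray between -0.081 and 0.081 m and y of spacer_b in the frame of tray between -0.111 and 0.111 m and z of spacer_b in the frame of tray between 0 and 0.045 m and x of nut_b in the frame of tray between -0.081 and 0.081 m and y of nut_b in the frame of tray between -0.111 and 0.111 m and z of nut_b in the frame of tray between 0 and 0.045 m and x of check_b in the frame of tray between -0.081 and 0.081 m and y of check_b in the frame of tray between -0.111 and 0.111 m and z of check_b in the frame of tray between 0 and 0.045 m and angle between tray's own z axis and vertical below 0.1 rad); the robot touches nothing.
It fails at once if a jaw shoe is lifted off with the spacer still on it ((height (world z) of shoe_a above 0.102 m and distance between shoe_a and spacer_a below 0.04 m and contact force between shoe_a and the fingers above 0.5 N) or (height (world z) of shoe_b above 0.102 m and distance between shoe_b and spacer_b below 0.04 m and contact force between shoe_b and the fingers above 0.5 N)).
It fails at once if a spacer is lifted off with the wing nut still on it ((height (world z) of spacer_a above 0.13 m and distance between spacer_a and nut_a below 0.022 m and contact force between spacer_a and the fingers above 0.5 N) or (height (world z) of spacer_b above 0.13 m and distance between spacer_b and nut_b below 0.022 m and contact force between spacer_b and the fingers above 0.5 N)).
It fails at once if a wing nut is lifted off together with the check nut or the spacer ((height (world z) of nut_a above 0.142 m and (distance between nut_a and check_a below 0.024 m or distance between nut_a and spacer_a below 0.02 m) and contact force between nut_a and the fingers above 0.5 N) or (height (world z) of nut_b above 0.142 m and (distance between nut_b and check_b below 0.024 m or distance between nut_b and spacer_b below 0.02 m) and contact force between nut_b and the fingers above 0.5 N)).
It fails at once if a bystander (can, tin, gauge, screwdriver, lug nut) is shoved more than 50 mm or knocked over (distance of any of spray_can, paste_tin, gauge, driver, lug_1 from where it was at the start of the episode above 0.05 m or angle between any of spray_can, paste_tin's own z axis and vertical above 0.6 rad).
Of check_a, check_b only 1 to 2 are there at a start; the rules pass over those that are not, and their reading is None.
At some moment in a run one of tray may be knocked a few centimetres aside while the robot is not near it.
Once in a run the grip may slacken for a moment while it holds something.
It also fails if it takes over 200 s, if anything falls off the work surface, if the arm or the gripper's body presses on something with over 40 N, if the wrist force passes 120 N, or if a joint passes its speed limit or range.

## Working session

There is one attempt and no reset: what is moved stays moved. The work goes in short steps, each a Python script; the robot and the scene stay as the last script left them, time stands still between calls to the robot, and variables do not carry over. Pictures are saved under pics/ and viewed, about 12 in all and at most 16, crops included, and the job is handed in when it is done.

```bash
ls; mkdir -p pics; cat > h.py <<'E'
import numpy as np, cv2
from scipy.spatial.transform import Rotation as R
from plant import r, gripper_to, inverse_kinematics, vision, models, telemetry
def save(cam,name,crop=None,scale=1):
    im=vision.snapshot(cam)[:,:,::-1]
    if crop: x0,y0,x1,y1=crop; im=im[y0:y1,x0:x1]
    cv2.imwrite('pics/'+name,cv2.resize(im,None,fx=scale,fy=scale,interpolation=cv2.INTER_CUBIC))
def proj(p,cam):
    c=vision.get_calibration(cam); w,x,y,z=c['orientation']
    Rm=R.from_quat([x,y,z,w]).as_matrix(); pc=(np.atleast_2d(p)-c['position'])@Rm
    K=np.array([[c['fx'],0,c['cx']],[0,c['fy'],c['cy']],[0,0,1.]])
    return cv2.projectPoints(pc,np.zeros(3),np.zeros(3),K,np.array(c['D'],float))[0][:,0]
def unproj(px,z,cam):
    c=vision.get_calibration(cam); w,x,y,zz=c['orientation']
    K=np.array([[c['fx'],0,c['cx']],[0,c['fy'],c['cy']],[0,0,1.]])
    u=cv2.undistortPoints(np.array(px,float).reshape(-1,1,2),K,np.array(c['D'],float))[:,0]
    d=R.from_quat([x,y,zz,w]).apply(np.c_[u,np.ones(len(u))])
    o=np.array(c['position']); return o+d*((z-o[2])/d[:,2])[:,None]
def down(yaw):
    "tool down, jaws opening along world direction yaw"
    yaw=(yaw+np.pi/2)%np.pi-np.pi/2
    q=(R.from_euler('z',yaw)*R.from_euler('x',np.pi)).as_quat(); return [q[3],q[0],q[1],q[2]]
E
python3 - <<'E'
from h import *
save('scene','s0.png',scale=1.5); save('top','t0.png',scale=1.5)
for n in ['jig','pull_knob','lever_ball','lever_pivot','ridge','tray','stud_a','stud_b','check_a','nut_a','spacer_a','shoe_a','spray_can','paste_tin','gauge','driver','lug_1']:
    for c in ['scene','top']:
        try:print(n,c,[(np.round(d['at'],3).tolist(),round(d['score'],2)) for d in models.mark_of(n,c)][:4])
        except Exception as e: print(n,c,e)
for c in ['scene','top']: print(vision.get_calibration(c))
E
```

```text
pics
jig scene [([0.612, 0.025, -0.0], 0.58)]
jig top [([0.609, 0.023, -0.002], 0.8), ([0.617, 0.017, 0.091], 0.58), ([0.717, -0.32, 0.0], 0.49)]
pull_knob scene [([0.616, 0.021, 0.089], 0.62), ([0.491, -0.274, 0.079], 0.36)]
pull_knob top [([0.62, 0.015, 0.093], 0.79)]
lever_ball scene [([0.618, 0.172, 0.122], 0.69), ([0.616, 0.021, 0.09], 0.62)]
lever_ball top [([0.618, 0.166, 0.126], 0.57), ([0.448, -0.14, -0.001], 0.22)]
lever_pivot scene [([0.618, 0.16, 0.039], 0.81), ([0.705, -0.019, 0.051], 0.31)]
lever_pivot top [([0.615, 0.164, 0.04], 0.84)]
ridge scene [([0.493, -0.277, 0.081], 0.76), ([0.704, -0.018, 0.051], 0.35)]
ridge top [([0.491, -0.277, 0.082], 0.94), ([0.608, 0.023, -0.001], 0.28)]
tray scene [([0.437, 0.324, 0.004], 0.97), ([0.708, -0.02, 0.047], 0.72)]
tray top []
stud_a scene [([0.706, -0.029, 0.132], 0.79), ([0.695, 0.078, 0.137], 0.58), ([0.445, -0.14, -0.003], 0.28)]
stud_a top [([0.698, 0.078, 0.133], 0.88), ([0.702, -0.026, 0.131], 0.69)]
stud_b scene [([0.706, -0.029, 0.132], 0.79), ([0.695, 0.078, 0.137], 0.58), ([0.445, -0.14, -0.003], 0.28)]
stud_b top [
[... 1060 characters left out ...]
-0.435, -0.001], 0.38)]
lug_1 top [([0.59, -0.438, 0.002], 0.46)]
{'fx': 494.86751198497177, 'fy': 494.86751198497177, 'cx': 252.69749004035384, 'cy': 191.30205314847106, 'D': array([-0.01614818,  0.        ,  0.        ,  0.        ,  0.        ]), 'position': array([1.33334118, 0.23220321, 1.15282899]), 'orientation': array([-0.18982004,  0.55524673,  0.76656592, -0.2608565 ])}
{'fx': 359.2797009817772, 'fy': 359.2797009817772, 'cx': 254.03083041602738, 'cy': 184.31414929351078, 'D': array([-0.03961045,  0.        ,  0.        ,  0.        ,  0.        ]), 'position': array([ 0.43613815, -0.00676076,  1.11019633]), 'orientation': array([-0.05179645,  0.71199264, -0.69822395,  0.05354375])}
```

View pics/s0.png

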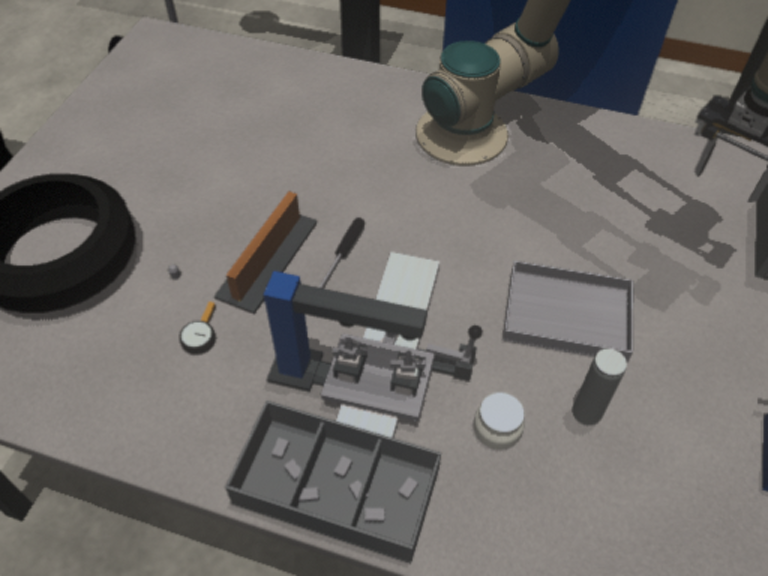

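View pics/t0.png

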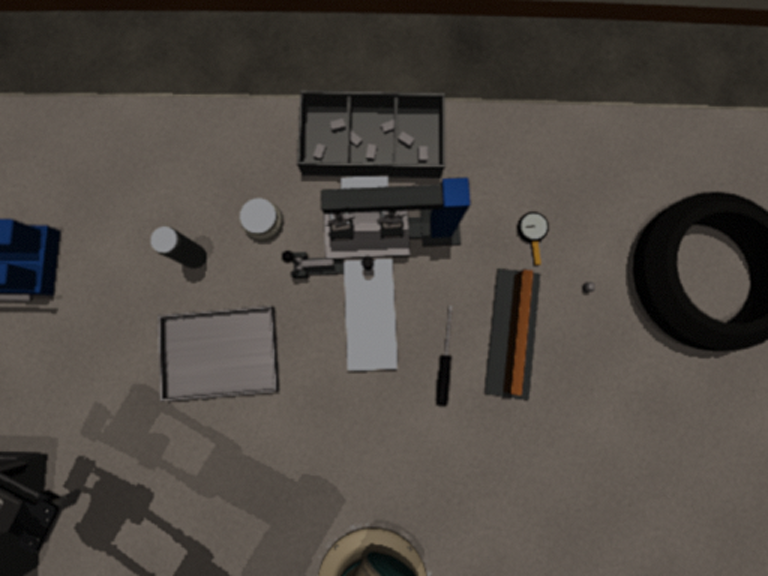

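The pictures agree with the networks. In s0 the jig is near (350,370), the lever ball at (475,332) and the upright lever at (465,360). The tray is at (570,308), the ridge at (265,245) and the tin at (500,415). Next I flip the lever and pull the carriage out.

```bash
cat >> h.py <<'E'
def fit(model,meas):
    A=np.array(model,float);B=np.array(meas,float);a=A.mean(0);b=B.mean(0)
    A0=A-a;B0=B-b
    yaw=np.arctan2((A0[:,0]*B0[:,1]-A0[:,1]*B0[:,0]).sum(),(A0*B0).sum())
    M=R.from_euler('z',yaw).as_matrix()[:2,:2]; t=b-M@a
    return yaw,t,np.linalg.norm(A@M.T+t-B,axis=1)
def G(p): return [p[0],p[1],p[2]+0.006]   # TCP for a grasp point at p, tool down
def T(x,y,ztip): return [x,y,ztip+0.025]  # TCP for fingertips at height ztip
def st(tag=''): print(tag,'t',round(telemetry.current_t(),1),'open',round(telemetry.current_opening(),4),'pos',np.round(telemetry.current_ee_pos(),3),'F',np.round(telemetry.current_wrist_force(),1))
E
python3 - <<'E'
from h import *
yaw,t,e=fit([[0,0],[0,0],[.09,.05],[.09,.05],[.09,-.05],[.09,-.05],[.005,0],[.005,0]],
 [[.612,.025],[.609,.023],[.695,.078],[.698,.078],[.706,-.029],[.702,-.026],[.616,.021],[.620,.015]])
print('jig',yaw,t,e.round(4))
uy=np.array([-np.sin(yaw),np.cos(yaw)]); piv=np.array([.6165,.162])
q=down(yaw)
def ball(th): return np.r_[piv+uy*0.085*np.sin(th),0.04+0.085*np.cos(th)]
gripper_to(0.06,10)
b=ball(0.08); print(b)
r.move_to([.45,.35,.33],q); r.move_to([b[0],b[1],.25],q)
r.move_l(G(b)); gripper_to(0.0,10); st('ball gripped')
for th in np.arange(0.3,1.36,0.15): r.move_l(G(ball(th)),vel=0.1)
st('arc'); gripper_to(0.05); p=telemetry.current_ee_pos(); r.move_l([p[0],p[1],.25])
for c in ['scene','top']: print([(np.round(d['at'],3),d['score']) for d in models.mark_of('lever_ball',c)] if save(c,'x_%s.png'%c) is None else 0)
save('scene','s1.png',(150,150,420,360),2.5)
E
```

```text
jig 0.05703218425469886 [0.6110752  0.02048869] [0.0046 0.0033 0.0039 0.0025 0.0052 0.0025 0.0002 0.007 ]
[0.6161128  0.1687817  0.12472815]
ball gripped t 6.3 open 0.0228 pos [0.619 0.169 0.131] F [ 5.7  1.3 -2.1]
arc t 8.5 open 0.023 pos [0.614 0.247 0.063] F [ 8.4  2.6 -0.9]
[(array([0.615, 0.245, 0.057]), 0.81), (array([ 0.586, -0.433, -0.001]), 0.47), (array([0.696, 0.08 , 0.134]), 0.38)]
[(array([0.614, 0.244, 0.058]), 0.45), (array([ 0.61 ,  0.019, -0.003]), 0.29)]
```

View pics/s1.png

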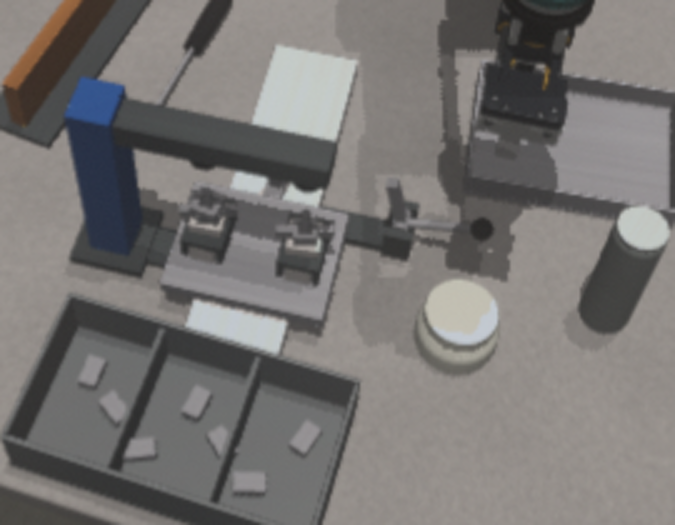

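The picture shows the lever lying outwards, with its ball at (482,228) near y=0.245 m, about 1.35 rad. Next is the knob.

```bash
python3 - <<'E'
from h import *
yaw=0.057; ux=np.array([np.cos(yaw),np.sin(yaw)])
k=np.array([.617,.0195]); q=down(yaw+np.pi/2)
gripper_to(0.06,40)
r.move_to([.50,.12,.27],q); r.move_to([k[0],k[1],.20],q)
r.move_l(G([*k,.090]),vel=.1); gripper_to(0,40); st('knob')
e=k-ux*.156
print(r.move_l(G([*e,.090]),vel=.08,guard=30)); st('pulled'); r.hold(.3)
gripper_to(0.06); p=telemetry.current_ee_pos(); r.move_l([p[0],p[1],.24])
r.move_to([.40,.12,.30],q)
save('scene','s2.png',(150,130,400,330),3)
M=lambda n,c:print(n,c,[(np.round(d['at'],4).tolist(),round(d['score'],2)) for d in models.mark_of(n,c)][:4])
for c in ['scene','top']:
    if c=='top': save('top','t2.png',(190,110,330,240),5)
    for n in ['pull_knob','stud_a','check_a','nut_a','spacer_a','shoe_a','tray','ridge']: M(n,c)
st()
E
```

```text
knob t 15.0 open 0.023 pos [0.617 0.021 0.096] F [-0.   5.5  1.2]
False
pulled t 17.1 open 0.0234 pos [0.467 0.011 0.096] F [ 12.    5.5 -12. ]
pull_knob scene [([0.4649, 0.0106, 0.0894], 0.7), ([0.6199, 0.1569, 0.0394], 0.69)]
stud_a scene [([0.555, -0.0398, 0.1342], 0.78), ([0.5466, 0.0736, 0.134], 0.55)]
check_a scene [([0.555, -0.0337, 0.1031], 0.57)]
nut_a scene [([0.5474, 0.0622, 0.0914], 0.63), ([0.5524, -0.0353, 0.09], 0.58), ([0.6136, 0.2444, 0.0581], 0.19)]
spacer_a scene [([0.5498, 0.063, 0.0784], 0.39), ([0.557, -0.0289, 0.0811], 0.37)]
shoe_a scene [([0.5601, -0.0326, 0.0484], 0.59), ([0.5479, 0.0675, 0.0511], 0.55), ([0.4438, -0.1415, -0.0014], 0.42), ([0.4919, -0.2784, 0.0796], 0.18)]
tray scene [([0.4355, 0.3218, 0.0025], 0.9), ([0.7144, 0.2445, 0.0029], 0.56)]
ridge scene [([0.4913, -0.2766, 0.0826], 0.68)]
pull_knob top [([0.4655, 0.0083, 0.0936], 0.9), ([0.5494, 0.0677, 0.046], 0.18)]
stud_a top [([0.5476, 0.066, 0.1346], 0.86), ([0.5515, -0.0358, 0.1346], 0.86)]
check_a top [([0.5566, -0.0353, 0.1066], 0.66), ([0.7131, 0.2503, -0.0004], 0.58)]
nut_a top [([0.5522, 0.0636, 0.0925], 0.46), ([0.5554, -0.033, 0.0927], 0.39), ([0.7127, 0.2458, 0.0], 0.38)]
spacer_a top [([0.5472, 0.0678, 0.0816], 0.44), ([0.555, -0.0329, 0.0809], 0.42)]
shoe_a top [([0.6378, 0.3866, -0.0015], 0.74), ([0.5489, 0.0692, 0.0505], 0.68), ([0.5535, -0.0309, 0.0521], 0.48)]
tray top [([0.4359, 0.321, -0.003], 0.75), ([0.5571, -0.0384, 0.1323], 0.48)]
ridge top [([0.4893, -0.2777, 0.082], 0.79), ([0.5877, -0.4378, 0.0017], 0.44)]
 t 20.8 open 0.0601 pos [0.4  0.12 0.3 ] F [-0.2  0.5 -0.1]
```

View pics/s2.png

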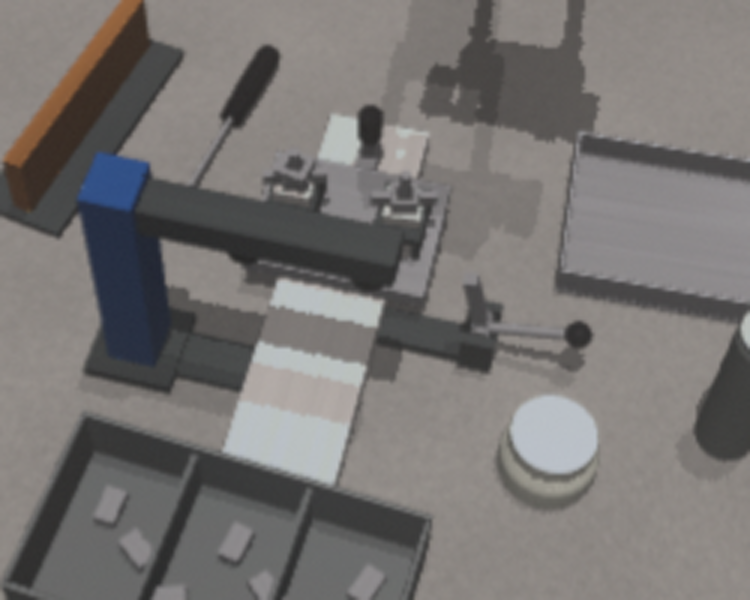

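View pics/t2.png

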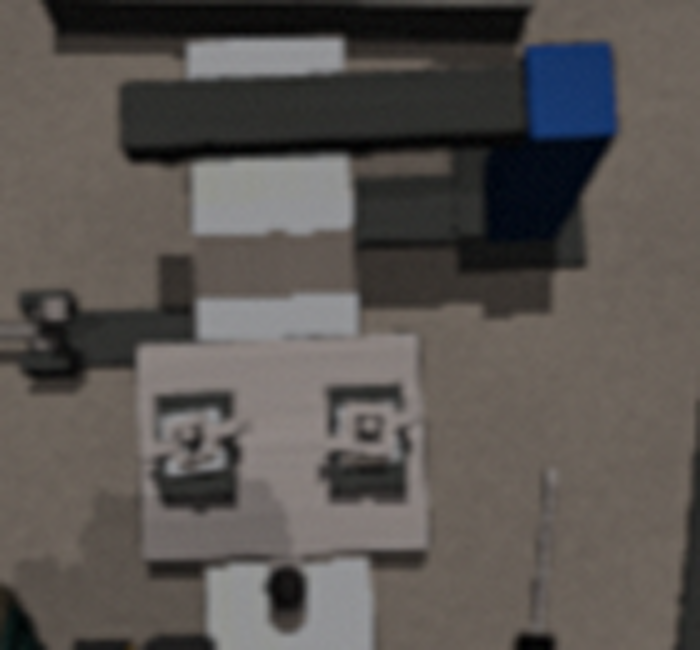

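The carriage is out, with the knob at 0.467 m after 0.150 m of travel. A check nut sits only on stud b, at t2 (370,430). The wing nuts are rotated, so I get their yaws from the masks.

```bash
python3 - <<'E'
from h import *
vision.snapshot('scene');vision.snapshot('top')
S={'a':np.array([.549,.0657]),'b':np.array([.5547,-.0341])}
H={'nut_a':.106,'spacer_a':.092,'check_a':.116,'shoe_a':.08}
tiles=[]
for c in ['scene','top']:
    for n in H:
        for d in models.regions_of(n,c)[:4]:
            v,u=np.nonzero(d['pixels']); 
            if len(u)<8: continue
            P=unproj(np.c_[u,v],H[n],c)[:,:2]; m=P.mean(0)
            k=min(S,key=lambda k:np.linalg.norm(S[k]-m)); 
            if np.linalg.norm(S[k]-m)>.04: continue
            w,V=np.linalg.eigh(np.cov((P-m).T)); ax=V[:,1]; ax=ax*np.sign(ax[1])
            rect=cv2.minAreaRect((P*1000).astype(np.float32))
            print(c,n,k,'score',round(d['score'],2),'px',len(u),'c-stud mm',((m-S[k])*1000).round(1),'yaw(long=y)',round(np.arctan2(-ax[0],ax[1]),2),'sd',(np.sqrt(w)*1000).round(1),'rect',np.round(rect[1],0),round(rect[2]))
a=vision.snapshot('scene')[:,:,::-1]
cv2.imwrite('pics/n.png',cv2.resize(a[165:225,230:310],None,fx=10,fy=10,interpolation=cv2.INTER_CUBIC))
for k in S: print(k,proj(np.r_[S[k],.134],'scene'),proj(np.r_[S[k],.134],'top'))
E
```

```text
scene nut_a b score 0.5 px 62 c-stud mm [8.8 1.8] yaw(long=y) 0.44 sd [ 6.1 19.2] rect [22. 54.] 23
scene spacer_a a score 0.52 px 80 c-stud mm [16.4  0.5] yaw(long=y) 0.23 sd [ 5.8 10.1] rect [20. 35.] 16
scene check_a b score 0.65 px 70 c-stud mm [8.1 0.7] yaw(long=y) 0.37 sd [6.9 8.8] rect [27. 29.] 18
scene shoe_a b score 0.43 px 38 c-stud mm [ 1.6 21.1] yaw(long=y) -1.53 sd [3.4 8.6] rect [29. 11.] 3
top spacer_a a score 0.46 px 21 c-stud mm [-12.2  -2.7] yaw(long=y) -0.45 sd [ 6.9 11.1] rect [39. 22.] 56
top shoe_a a score 0.54 px 158 c-stud mm [-5.7 -2. ] yaw(long=y) -1.52 sd [14.3 23.4] rect [62. 47.] 6
top shoe_a b score 0.52 px 99 c-stud mm [ 1.1 -0.2] yaw(long=y) -1.46 sd [11.4 24.4] rect [59. 38.] 5
a [[285.05748613 187.87260674]] [[226.92995057 196.01238301]]
b [[248.15769869 180.20500358]] [[263.45737326 194.65878028]]
```

View pics/n.png

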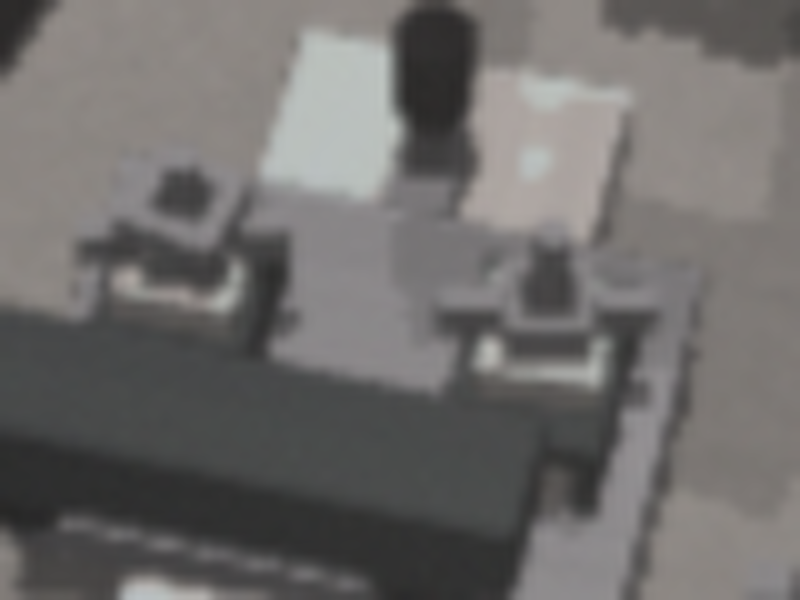

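n.png shows the check nut only on b (left, 180,195). Nut a's wings run from (440,310) to (665,310), and the bright spacer edges are visible on both stacks. I start stripping with check_b and then nut_a, re-measuring the tray before each drop.

```bash
cat >> h.py <<'E'
S={'a':np.array([.549,.0657]),'b':np.array([.5547,-.0341])}
def tray():
    L=[]
    for c in ['scene','top']:
        vision.snapshot(c)
        L+=[d['at'] for d in models.mark_of('tray',c) if d['score']>.5 and d['at'][1]>.2 and d['at'][0]<.6 and abs(d['at'][2])<.03][:1]
    L=np.array(L); print('tray',L.round(3).tolist()); return L.mean(0)[:2]
def pick(k,ztip,yaw,opening,f=35):
    "grasp on stud k with fingertips at ztip, jaws along yaw, lift clear of the stud"
    x,y=S[k]; q=down(yaw); gripper_to(opening,f)
    r.move_to(T(x,y,.19),q); r.move_l(T(x,y,ztip),vel=.12)
    gripper_to(0,f); st('grip')
    r.move_l(T(x,y,.205),vel=.15); r.hold(.1); st('lifted')
def to_tray(off,ztip=.009,yaw=0.):
    t=tray()+np.array(off); q=down(yaw)
    r.move_to(T(.48,.20,.22),q); r.move_to(T(*t,.12),q); st('over tray')
    r.move_l(T(*t,ztip),vel=.15); gripper_to(min(.06,telemetry.current_opening()+.02)); r.move_l(T(*t,.15),vel=.25)
E
python3 - <<'E'
from h import *
def ya(p0,p1,z,c='scene'):
    P=unproj([[230+p0[0]/10,165+p0[1]/10],[230+p1[0]/10,165+p1[1]/10]],z,c); d=(P[1]-P[0])[:2]; print(np.arctan2(-d[0],d[1]).round(2),np.linalg.norm(d).round(3))
ya((440,310),(665,310),.104); ya((475,368),(605,380),.085); ya((115,288),(235,305),.085); ya((115,205),(195,250),.116)
pick('b',.1045,0.37,.05); to_tray([-.04,-.07],yaw=0.0)
E
```

```text
0.32 0.06
0.2 0.035
0.14 0.033
-0.3 0.026
grip t 24.9 open 0.0345 pos [ 0.555 -0.034  0.13 ] F [-0.1  0.8  3.9]
lifted t 25.8 open 0.0345 pos [ 0.554 -0.034  0.229] F [ 0.1 -0.6 -1.5]
tray [[0.436, 0.32, 0.004], [0.433, 0.32, -0.002]]
over tray t 27.6 open 0.0345 pos [0.396 0.25  0.146] F [ 1.1  0.4 -0. ]
```

```bash
python3 - <<'E'
from h import *
save('top','t3.png',(100,100,340,280),3)
print('check',[(np.round(d['at'],3),d['score']) for d in models.mark_of('check_b','top')][:3])
save('scene','x3.png')
print('check',[(np.round(d['at'],3),d['score']) for d in models.mark_of('check_b','scene')][:3])
pick('a',.0932,0.33,.045); to_tray([-.035,.0])
E
```

```text
check [(array([0.383, 0.253, 0.004]), 0.63), (array([ 0.555, -0.034,  0.055]), 0.53)]
check [(array([0.385, 0.25 , 0.003]), 0.6)]
grip t 32.7 open 0.0234 pos [0.549 0.066 0.119] F [ 0.1 -0.3  2.2]
lifted t 33.7 open 0.0235 pos [0.548 0.066 0.229] F [-0.3 -0.2 -0. ]
tray [[0.427, 0.318, 0.003], [0.426, 0.32, 0.0]]
over tray t 35.3 open 0.0234 pos [0.393 0.318 0.146] F [0.5 0.1 0.1]
```

View pics/t3.png

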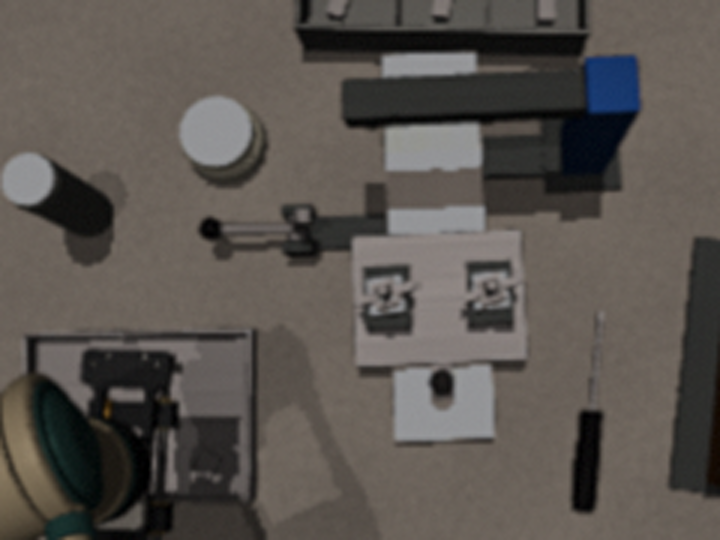

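check_b is in the tray at t3 (205,465). Nut a gripped at 23.4 mm, so it was square in the jaws. Continuing with nut b and the spacers.

```bash
python3 - <<'E'
from h import *
pick('b',.0932,0.42,.045); to_tray([-.035,.065])
E
python3 - <<'E'
from h import *
pick('a',.0815,0.2,.052); to_tray([.042,-.065])
save('scene','s4.png',(200,130,440,310),3)
E
```

```text
grip t 40.6 open 0.0238 pos [ 0.555 -0.034  0.119] F [0.1 0.8 2.4]
lifted t 41.6 open 0.0239 pos [ 0.554 -0.034  0.229] F [ 0.2  0.3 -0.3]
tray [[0.43, 0.318, 0.003], [0.425, 0.314, -0.002]]
over tray t 43.6 open 0.0234 pos [0.394 0.38  0.145] F [ 0.1 -0.2 -0.2]
grip t 49.0 open 0.0334 pos [0.549 0.066 0.107] F [0.1 0.2 1.7]
lifted t 50.0 open 0.0337 pos [0.548 0.066 0.229] F [ 0.6  0.4 -0.7]
tray [[0.428, 0.318, 0.001], [0.426, 0.316, -0.004]]
over tray t 51.4 open 0.0337 pos [0.471 0.251 0.145] F [ 0.1 -0.3  0.1]
```

View pics/s4.png

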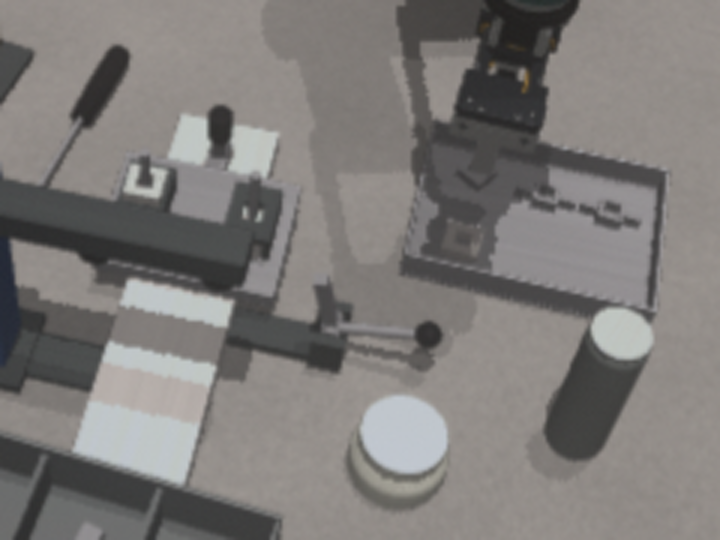

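check_b, nut_a, nut_b and spacer_a all show inside the tray, at s4 (480,180), (548,195), (610,212) and (462,238). Next come spacer b and the ridge direction, then the shoes.

```bash
python3 - <<'E'
from h import *
pick('b',.0815,0.14,.052); to_tray([.042,.045])
P=unproj(np.array([[530,270],[518.5,396],[521,270],[511,396]])/1.5,.082,'top'); print('ridge edges by eye',P.round(3).tolist())
for c in ['scene','top']:
    im=vision.snapshot(c)
    print(c,[(np.round(d['at'],4),round(d['score'],2)) for d in models.mark_of('ridge',c)][:2])
    hsv=cv2.cvtColor(im,cv2.COLOR_RGB2HSV); m=(hsv[...,0]>4)&(hsv[...,0]<18)&(hsv[...,1]>120)&(hsv[...,2]>60)
    c0=proj([[.491,-.277,.082]],c)[0]; v,u=np.nonzero(m); s=np.hypot(u-c0[0],v-c0[1])<65
    r_=cv2.minAreaRect(np.c_[u,v][s].astype(np.float32)); print(s.sum(),r_, unproj(cv2.boxPoints(r_),.082,c).round(3).tolist())
st()
save('top','t5.png',(310,160,380,280),5)
E
```

```text
grip t 56.5 open 0.0337 pos [ 0.555 -0.034  0.107] F [ 0.7 -0.1  0.9]
lifted t 57.6 open 0.0333 pos [ 0.554 -0.034  0.229] F [ 0.5  0.7 -0.9]
tray [[0.426, 0.319, 0.004], [0.423, 0.319, -0.002]]
over tray t 59.5 open 0.0335 pos [0.467 0.363 0.145] F [-0.2  0.1 -0.2]
ridge edges by eye [[0.609, -0.297, 0.082], [0.369, -0.27, 0.082], [0.609, -0.279, 0.082], [0.369, -0.256, 0.082]]
scene [(array([ 0.4916, -0.2768,  0.0818]), 0.77), (array([0.3952, 0.3779, 0.0031]), 0.42)]
431 ((166.06759643554688, 167.68667602539062), (6.266760349273682, 97.78022766113281), 35.92850112915039) [[0.692, -0.308, 0.082], [0.368, -0.276, 0.082], [0.378, -0.256, 0.082], [0.699, -0.29, 0.082]]
top [(array([ 0.4895, -0.278 ,  0.0841]), 0.64), (array([0.4662, 0.0092, 0.0927]), 0.25)]
619 ((348.9884338378906, 212.9983673095703), (10.903639793395996, 100.41600799560547), 8.035711288452148) [[0.374, -0.244, 0.082], [0.661, -0.29, 0.082], [0.657, -0.322, 0.082], [0.37, -0.275, 0.082]]
 t 61.9 open 0.0537 pos [0.465 0.363 0.173] F [-0.5  0.  -0.2]
```

View pics/t5.png

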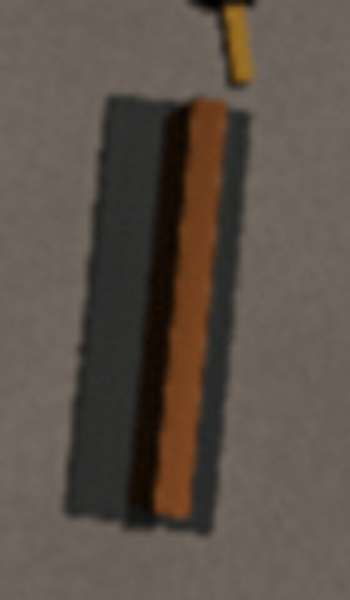

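t5 shows the bare ridge from (209,100) to (171,517), so its yaw is about -0.10 rad. Now the shoes.

```bash
cat >> h.py <<'E'
RC=np.array([.4905,-.2765]); RY=-.104
def shoe(k,s):
    pick(k,.058,.057+np.pi/2,.062,45)
    q=down(RY+np.pi/2); p=RC+s*np.array([np.cos(RY),np.sin(RY)])
    r.move_to(T(*p,.16),q); st('over ridge')
    g=r.move_l(T(*p,.0692),vel=.06,guard=12); st('down %s'%g)
    return p
E
python3 - <<'E'
from h import *
P=unproj([[351.8,180],[344.2,263.4]],.082,'top')[:,:2]; d=P[0]-P[1]; print(P.mean(0),np.arctan2(d[1],d[0]))
p=shoe('b',.05)
save('top','t6.png',(300,150,390,280),4)
E
```

```text
[ 0.48971586 -0.27907409] -0.10894986409231185
grip t 65.5 open 0.0434 pos [ 0.555 -0.034  0.084] F [-0.5  0.   2.4]
lifted t 66.7 open 0.0436 pos [ 0.554 -0.034  0.229] F [-0.9 -0.4 -1.4]
over ridge t 69.6 open 0.0439 pos [ 0.54  -0.282  0.185] F [-0.1 -0.1 -1.8]
down False t 71.2 open 0.0437 pos [ 0.54  -0.282  0.095] F [-0.4 -0.1 -2.6]
```

```bash
python3 - <<'E'
from h import *
p=telemetry.current_ee_pos()
print(r.move_l([p[0],p[1],T(0,0,.067)[2]],vel=.02,guard=6)); st()
gripper_to(.062); p=telemetry.current_ee_pos(); r.move_l([p[0],p[1],.19],vel=.15)
r.move_to([.50,0,.30],down(np.pi/2+.057))
for c in ['scene','top']:
    save(c,'s7_%s.png'%c,(110,100,250,220) if c=='scene' else (300,150,390,280),5 if c=='scene' else 4); print([(np.round(d['at'],4),round(d['score'],2)) for d in models.mark_of('shoe_b',c)][:3])
E
```

```text
True
 t 71.5 open 0.0436 pos [ 0.541 -0.282  0.093] F [ 0.4 -0.2  3.6]
[(array([0.5458, 0.0664, 0.0521]), 0.62), (array([ 0.5403, -0.2776,  0.0607]), 0.56), (array([0.4651, 0.0108, 0.0897]), 0.54)]
[(array([ 0.5388, -0.2847,  0.0631]), 0.91), (array([ 0.4919, -0.2738,  0.0804]), 0.22)]
```

View pics/s7_scene.png

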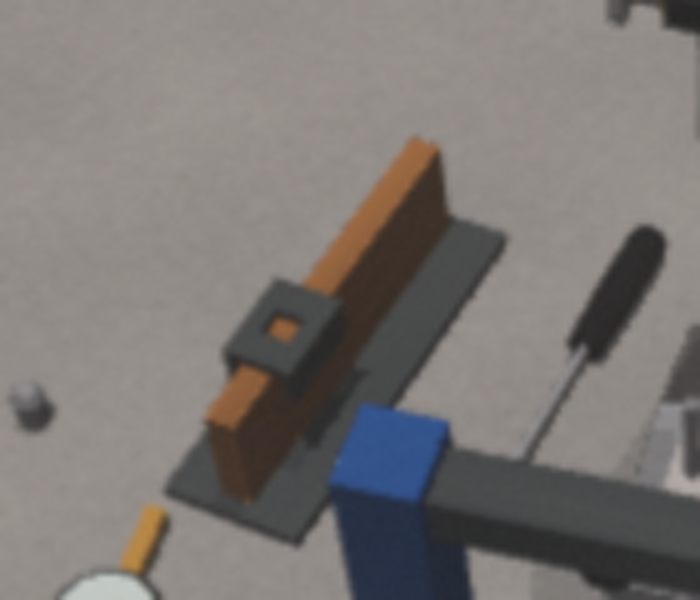

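Shoe b sits astride the ridge, at s7 (285,325), level, with wood showing through its hole. Shoe a next.

```bash
python3 - <<'E'
from h import *
shoe('a',-.05)
p=telemetry.current_ee_pos()
print(r.move_l([p[0],p[1],T(0,0,.067)[2]],vel=.02,guard=6)); st()
gripper_to(.062); p=telemetry.current_ee_pos(); r.move_l([p[0],p[1],.19],vel=.15)
r.move_to([.30,.05,.33],down(np.pi/2))
for c in ['scene','top']:
    save(c,'f_%s.png'%c,(110,90,450,330) if c=='scene' else (90,120,380,290),2.3)
    for n in ['shoe_b','lever_ball','pull_knob','tray','check_b','nut_a','spacer_a','driver','paste_tin','spray_can','gauge','lug_1']: print(c,n,[(np.round(d['at'],3).tolist(),round(d['score'],2)) for d in models.mark_of(n,c) if d['score']>.3][:3])
st()
E
```

```text
grip t 78.3 open 0.0437 pos [0.549 0.066 0.083] F [-0.5  0.5  2.7]
lifted t 79.5 open 0.0437 pos [0.548 0.066 0.229] F [-0.3 -0.7 -1.9]
over ridge t 82.6 open 0.0437 pos [ 0.441 -0.271  0.185] F [-0.2  0.3 -1.8]
down False t 84.3 open 0.0436 pos [ 0.441 -0.271  0.095] F [ 0.3  0.8 -1.3]
True
 t 84.5 open 0.0438 pos [ 0.441 -0.272  0.093] F [-0.4 -0.1  3.6]
scene shoe_b [([0.437, -0.276, 0.061], 0.57), ([0.542, -0.28, 0.061], 0.54)]
scene lever_ball [([0.613, 0.244, 0.057], 0.5)]
scene pull_knob [([0.464, 0.01, 0.093], 0.96), ([0.428, 0.321, 0.006], 0.43)]
scene tray [([0.428, 0.32, 0.001], 0.96)]
scene check_b [([0.387, 0.249, -0.001], 0.63)]
scene nut_a [([0.393, 0.316, 0.002], 0.53), ([0.391, 0.38, 0.007], 0.47)]
scene spacer_a [([0.471, 0.368, 0.003], 0.58), ([0.469, 0.25, 0.003], 0.47)]
scene driver [([0.444, -0.138, -0.001], 0.68), ([0.395, 0.314, 0.006], 0.51)]
scene paste_tin [([0.716, 0.243, 0.001], 0.91)]
scene spray_can [([0.634, 0.388, -0.002], 0.91)]
scene gauge [([0.71, -0.322, -0.002], 0.95), ([0.719, 0.245, -0.001], 0.64), ([0.59, -0.434, -0.002], 0.38)]
scene lug_1 [(
[... 168 characters left out ...]
.057], 0.69)]
top pull_knob [([0.469, 0.007, 0.093], 0.84), ([0.55, 0.07, 0.137], 0.38)]
top tray [([0.424, 0.316, -0.001], 0.56), ([0.554, -0.036, 0.133], 0.52)]
top check_b [([0.382, 0.253, 0.003], 0.51), ([0.441, -0.272, 0.059], 0.49)]
top nut_a [([0.397, 0.382, 0.004], 0.66), ([0.398, 0.318, 0.005], 0.54)]
top spacer_a [([0.467, 0.366, 0.008], 0.68), ([0.47, 0.253, 0.004], 0.41)]
top driver [([0.446, -0.141, -0.003], 0.6)]
top paste_tin [([0.715, 0.248, 0.001], 0.65)]
top spray_can [([0.637, 0.386, 0.002], 0.94), ([0.713, 0.249, 0.002], 0.55)]
top gauge [([0.714, -0.319, -0.001], 0.59)]
top lug_1 [([0.585, -0.435, 0.002], 0.51)]
 t 90.2 open 0.0618 pos [0.3  0.05 0.33] F [-0.2  1.5 -0.5]
```

View pics/f_scene.png

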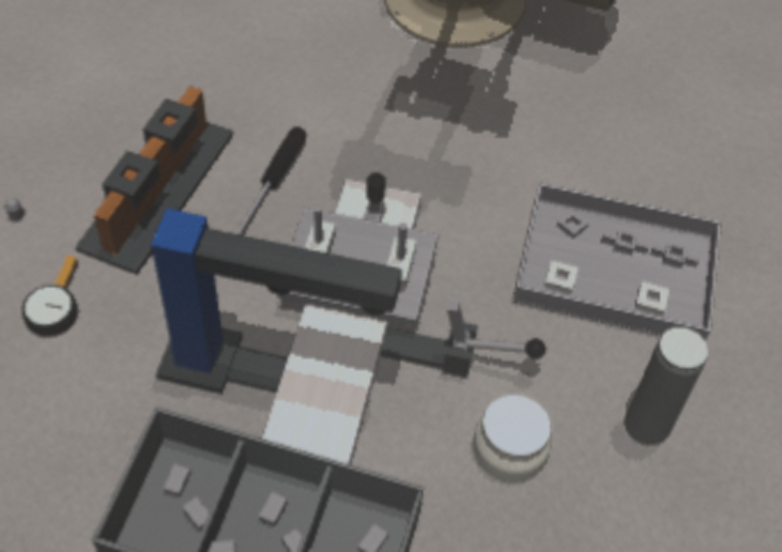

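View pics/f_top.png

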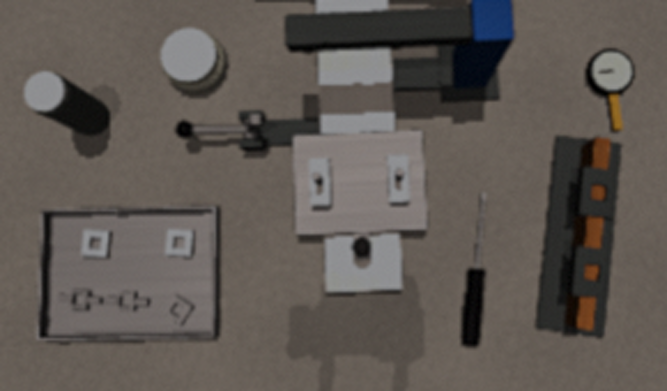

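The final pictures show both shoes on the ridge, at f_top (597,195) and (592,272). All five small parts lie flat in the tray, the studs are bare, the lever is over and the carriage is out. Handing in.

```bash
python3 -c "
from h import *
r.sign_off()"
```

```text
the job is handed in; nothing more can be done
```

The job is done and handed in after about 90 s of robot time. `sign_off` gives no verdict, so the result rests on my last checks below.

I flipped the lever over, pulled the carriage out by its knob, and stripped both studs one piece at a time from the top. Only stud b had a check nut.

| Check | What it showed |
|---|---|
| Lever | Ball at y ≈ 0.245 m, z ≈ 0.057 m, about 1.35 rad |
| Carriage | Knob moved 0.150 m while pulled; networks still place it at about 0.466 m |
| Shoes | Origins at z ≈ 0.057–0.063 m (about 0.02 m below the ridge top), within about 5 mm of the ridge line, at about ±50 mm along it |
| Small parts | Check nut, two wing nuts and two spacers flat inside the tray, well clear of its walls |
| Bystanders | All within about 5 mm of their starting positions |

- **Check nut grip:** I misjudged its yaw, so it was gripped off square (34.5 mm instead of 28 mm). It held and landed in the tray.
- **Tray:** it shifted about 1 cm during the run; I measured it again before each drop.
- **Camera disagreement:** the two cameras differed by up to about 5 mm on the shoes' y position, which is still inside the 12 mm tolerance.

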